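# Swing a bearing bracket upright in the grip and stand it against the stop

### The job

Pick up the red bracket that lies on its back by the two ends of its steel pin. With the gripper pointing down and the bracket well clear of everything, ease the grip until the bracket swings down and hangs plumb, foot lowest, and grip it firmly again while it hangs there. Then set it down gently on its foot on the dark marking-out plate, midway between the yellow lines and with its flat back pushed flush against the stop bar, and let go; leave everything else where it is.

Things in the scene. Friction and masses are not known exactly. Their poses are not given: they have to be found in the camera images.
- bracket: Loose red cast bearing bracket, 0.6 kg, lying on its flat back (the two standing ones at far right: not them). 140 mm tall: head 60 mm dia, 40 mm wide; web; foot 70 mm wide (y), 60 deep (z), 14 thick. Origin on the back, under the pin axis. x: from foot to head (level at start, up when it stands); y: along the pin; z: from the back into the part (up at start).
- pin (a point): Middle of the bright steel pin, 12 mm dia, through the bracket's head along y: 30 mm above the bench at start, 110 mm above the sole when standing. Its flat ends stand 5 mm proud of the head, 50 mm apart: the place to grip. A hard grip (over 100 N) holds the bracket's angle. Axes as the bracket's.
- balance (a point): The bracket's centre of mass, 69 mm from the pin axis towards the foot. Gripped by the pin ends, the bracket starts to turn as the grip is eased to some 70 to 30 N, hangs nearly plumb at 10 to 25 N and falls out below about 4 N. Pads and pin give: from a hard grip the fingers open 2 to 4 mm to let it swing; about 1 mm more drops it.
- heel (a point): Middle of the back lower edge of the bracket's foot (where back and sole meet): 110 mm from the pin axis along the bracket's -x and 30 mm along its -z. The sole is the machined foot face; it reaches 60 mm from here along the bracket's z. Axes as the bracket's.
- plate: Fixed dark marking-out plate on the bench, 180 mm (x) by 190 mm (y), top 30 mm above the bench. Along its +x edge (away from the robot) runs a bright stop bar, 14 mm thick and rising 36 mm above the plate's top. Two yellow lines at y = -60 and +60 mm run back from the bar. Origin: centre of the underside.
- stop (a point): Foot of the stop bar's inner face (the face towards the robot), half way between the yellow lines, at the height of the plate's top. Axes as the plate's: x points into the bar, y along it, z up.
- vblock: small bright steel V-block (45 x 30 mm, 30 mm high) standing on the corner of the marking-out plate that is towards the robot and at its +y side. Leave alone.
- bandring: orange flat ring, 90 mm across, 24 mm high, on the bench. Leave alone.
- sleeve: bright steel sleeve, 56 mm across, 75 mm high, standing on the bench. Leave alone.
- bush: brass bush, 52 mm across, 60 mm high, standing on the bench. Leave alone.
- cutter: dark steel milling cutter, 68 mm across, 60 mm high, standing on the bench. Leave alone.
- spanner: steel spanner lying flat on the bench beyond the plate and bracket. Leave alone.
Things that resemble listed ones, but are neither listed nor needed, are in the scene too. Leave any blue look-alike of the bracket alone.

How it is judged:
On the way:
1. the bracket hangs plumb, foot lowest and clear of the bench and plate, firmly gripped again by a gripper that points down (angle between bracket's own x axis and vertical below 0.2 rad and height (world z) of pin above 0.15 m and contact force between bracket and plate below 0.1 N and height (world z) of heel above 0.02 m and contact force between the fingers and bracket above 60 N and (angle between the grasp point's own z axis and vertical below 0.35 rad or angle between the grasp point's own z axis and vertical above 2.79 rad)), for 0.3 s.
At the end, for the whole second after the job is handed in: the bracket stands at rest on its foot on the plate (upright within 0.05 rad, heel within 4 mm of the plate's top), the back edge of its foot within 3 mm of the stop bar and parallel to it within 0.06 rad, the foot between the yellow lines (its middle within 24 mm of midway), and is released (angle between bracket's own x axis and vertical below 0.05 rad and z of heel in the frame of stop between -0.004 and 0.004 m and x of heel in the frame of stop above -0.003 m and y of heel in the frame of stop between -0.024 and 0.024 m and angle between the z axis of bracket and the x axis of plate, either way round below 0.06 rad and linear speed of bracket below 0.02 m/s and angular speed of bracket below 0.1 rad/s); the robot touches nothing.
It fails at once if the bracket was banged down on or rammed into the plate (over 60 N) (contact force between bracket and plate above 60 N).
It fails at once if something else on the bench was disturbed (moved over 15 mm) (distance of any of vblock, bandring, sleeve, bush, cutter, spanner from where it was at the start of the episode above 0.015 m).
It also fails if it takes over 62 s, if anything falls off the work surface, if the arm or the gripper's body presses on something with over 40 N, if the wrist force passes 120 N, or if a joint passes its speed limit or range.

### The arm

A 6-joint arm with a two-finger parallel gripper is mounted at the origin on the work surface. World frame = base frame: x ahead of the robot, y to its left, z up, the work surface at z = 0. Lengths are in m, angles in rad, forces in N, time in s.
With the tool pointing down it reaches from about 0.4 to 0.825 m from the base axis. Payload 7 kg.
Tool frame: the origin (TCP) lies between the finger pads; the fingertips stand 22 mm ahead of it and the grasp point (between the pads) lies 3 mm ahead of it (arm.tip_reach is the distance from the TCP to the fingertips, in m); z points along the fingers, y is the line along which they close (so a half turn about z gives the same grasp; the last joint's range is limited). The gripper opens to 88 mm and grips with 3 to 60 N. Pads are 19 mm wide; open, the fingers measure 130 mm over their backs; the gripper's body (78 mm by 193 mm) begins 47 mm behind the grasp point.
Start: joints at [-0.839, 0.359, 0.012, 0, -1.224, -0.288], TCP at [0.29, -0.61, 0.227] pointing down, gripper open.
Joint ranges: [-3.07, 3.07], [-1.43, 2.12], [-1.02, 1.25], [-3.03, 1.67], [-3.05, -0], [-3.03, 3.03]. Speed limits (rad/s): [2.39, 2.39, 3.01, 3.14, 3.14, 3.14].

### API

Orientations are given as [roll, pitch, yaw] about the fixed x, y, z axes, in that order (R = Rz(yaw) Ry(pitch) Rx(roll)).
In Python, from station import arm, viewer gives the robot as it stands. The module is installed in compiled form; this text tells all that it offers.
- The arm moves only by the tool apply_moves, never from a script. Its argument "commands" is a list that holds one entry, the list of rows, each a list of 5 numbers: the closure, from -1 (fully open) to 1 (shut), then the shift along the world's x, y, z as a fraction of full scale, then the turn about the world's z as a fraction of full scale. In form: [[[fingers, tx, ty, tz, yaw], ...]]. A call has 1 to 12 rows; each row shifts and turns the commanded pose from where the row before left it; what a row does not reach is not made up. Full scale, the value 1, is 20 cm for a shift and pi rad for a turn. A row lasts 1/10 s, in which the tool goes at most 50 mm and 8.59 degrees, less where a joint would pass 70% of its speed; a pose out of reach is approached as far as the arm can. A call with a number of a shift or a turn outside -1 to 1 is refused whole. A call with a gripper value outside its range is refused whole. The fingers move at their own pace and stop on an object; "force" is the grip in N (left out, the last holds). Time passes only in rows, so rows that do not move let the fingers close. It gives the time, the measured TCP pose, the force, the opening and the grip force at its end, in the units of the state.
- arm.get_state(): the state, without advancing time (a new reading comes with each control period).
- viewer.grab_frame(name): name is "scene" or "top" or "wrist"; returns a dict with "image" (480x640x3 uint8, blue, green, red), "mtx" (3x3 intrinsics, pixels), "rvec" (rotation vector, rad) and "tvec" (3), from world to camera coordinates, as OpenCV has them. Camera axes: x right, y down, z forward; pixel columns grow to the right and rows downward; lengths in m; the calibration is good to about 2 mm. A picture is of the moment at which its call begins. There is no depth.
- arm.job_done(): hands the job in; it is judged then, once.
The state is a dict: "t": time; "q": joint angles; "qd": joint speeds; "joint_efforts": joint torques, N m; "eef_pos": TCP position; "ee_rot": TCP orientation; "force": force on the tool from outside, world axes, zero at the start; "moment": the same for the moment, N m; "width": finger opening in m; "gripper_force": force on a finger pad.
Only numpy, scipy, OpenCV 4.12 (cv2) and the standard library are available. Lean on these libraries where they do the work, as an engineer would, in place of code of your own. Each camera call takes 0.05 s, during which the arm holds its last target. There are 200 camera calls.

## Working session

There is one attempt and no reset: what is moved stays moved. The work goes in short steps, Python scripts to look and compute and a tool call to move; the robot and the scene stay as the last step left them, time stands still between calls to the robot, and variables do not carry over. Pictures are saved under pics/ and viewed, at most 10 in all, crops included, and the job is handed in when it is done.

Besides the shell and the picture viewer there is one more tool, called after "Call:" by a JSON object that holds its "op" and its "data", one argument or row to a line. apply_moves: Moves the arm, as the interface text tells. Shift numbers are shares of 20 cm and turn numbers shares of pi rad, none past 1 either way. Its arguments: {"type":"object","properties":{"commands":{"type":"array","items":{"type":"array","items":{"type":"array","items":{"type":"number"}}}},"force":{"type":"number"}},"required":["commands"]}

```bash
mkdir -p pics; cat > h.py <<'E'
import numpy as np, cv2
from station import arm, viewer
def grab(n,f=None):
    d=viewer.grab_frame(n)
    if f: cv2.imwrite('pics/'+f,d['image'])
    np.savez('pics/last_%s.npz'%n,**{k:np.asarray(d[k]) for k in d})
    return d
def load(n): return np.load('pics/last_%s.npz'%n)
def ray(d,u,v,z):
    R=cv2.Rodrigues(np.asarray(d['rvec'],float))[0]; t=np.asarray(d['tvec'],float).ravel()
    c=-R.T@t; r=R.T@np.linalg.solve(d['mtx'],[u,v,1.]); return c+r*(z-c[2])/r[2]
def proj(d,P): return cv2.projectPoints(np.asarray(P,float).reshape(-1,1,3),np.asarray(d['rvec'],float),np.asarray(d['tvec'],float),d['mtx'],None)[0].reshape(-1,2)
E
python3 - <<'E'
from h import *
s=arm.get_state(); print(s)
for n in('scene','top'):
    d=grab(n,n+'0.png'); R=cv2.Rodrigues(np.asarray(d['rvec'],float))[0]; print(n,-R.T@np.asarray(d['tvec']).ravel(),R[2],d['mtx'][0,0])
E
```

```text
{'t': 0.0, 'q': array([-8.38919771e-01,  3.59417453e-01,  1.10561307e-02, -3.41343508e-04,
       -1.22411059e+00, -2.88092663e-01]), 'qd': array([ 0.00115262,  0.00088333,  0.0014682 ,  0.00024238, -0.00023343,
        0.0007819 ]), 'joint_efforts': array([ 1.26032542e-04, -5.82731152e+01,  2.93050522e+01,  6.99721053e+00,
        6.77369404e-03, -1.16172278e-04]), 'eef_pos': array([ 0.28957293, -0.60918531,  0.22600333]), 'ee_rot': array([ 3.13989495e+00, -1.68460442e-04, -2.69792487e+00]), 'force': array([ 0.40775473,  0.4049769 , -0.7961573 ]), 'moment': array([-0.06835759, -0.04788938,  0.01599086]), 'gripper_force': 0.0, 'width': 0.08762030714380273}
scene [1.14264914 0.59767798 1.04226119] [-0.44565861 -0.45174285 -0.77286273] 528.7573241403102
top [0.49759889 0.00977503 1.21823384] [ 0.072812   -0.01033424 -0.99729214] 476.81821707929595
```

View pics/top0.png

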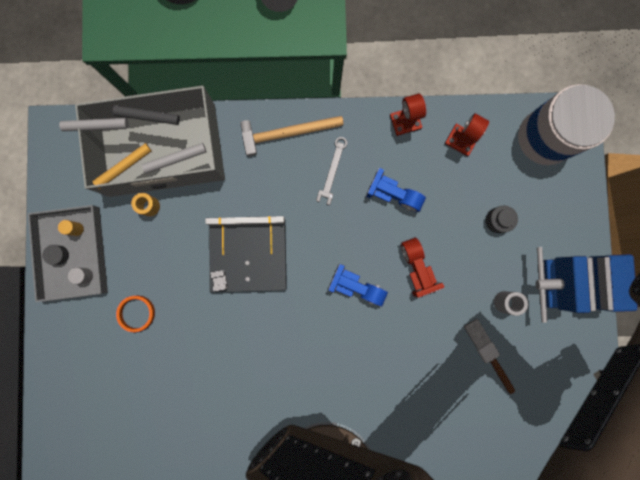

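View pics/scene0.png

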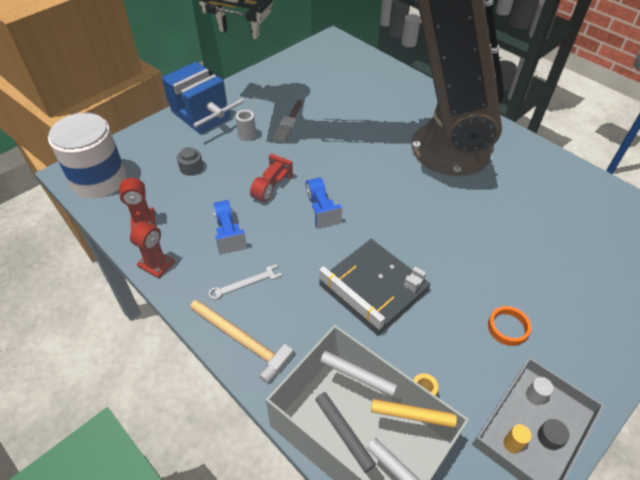

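Top view: red candidates are one lying at (421,268) and two standing at (408,114) and (468,133). The blue look-alikes are at (358,287) and (397,192). I choose the lying red one at (421,268). The plate is at (247,257), with its bar along the top edge at (245,220). I'll check both in one close crop.

```bash
python3 - <<'E'
from h import *
d=load('top'); im=d['image']
a=cv2.resize(im[230:305,385:460],(400,400),interpolation=cv2.INTER_CUBIC)
b=cv2.resize(im[205:305,197:297],(400,400),interpolation=cv2.INTER_CUBIC)
cv2.imwrite('pics/crop1.png',np.hstack([a,b]))
for n,box in(('top',(385,230,450,305)),('scene',(245,150,300,205))):
    d=load(n);im=d['image'].astype(int); m=((im[...,2]>80)&(im[...,2]>2*im[...,1])&(im[...,2]>2*im[...,0])).astype(np.uint8)
    x0,y0,x1,y1=box; k=np.zeros_like(m);k[y0:y1,x0:x1]=m[y0:y1,x0:x1]
    p=np.argwhere(k)[:,::-1].astype(np.float32); print(n,len(p),p.mean(0),cv2.minAreaRect(p))
E
```

```text
top 980 [420.1898  268.88162] ((420.6094970703125, 265.55108642578125), (56.30216598510742, 28.108366012573242), 70.01689147949219)
scene 560 [269.04285 175.45178] ((270.1394958496094, 176.58584594726562), (22.863750457763672, 46.31711196899414), 31.607501983642578)
```

View pics/crop1.png

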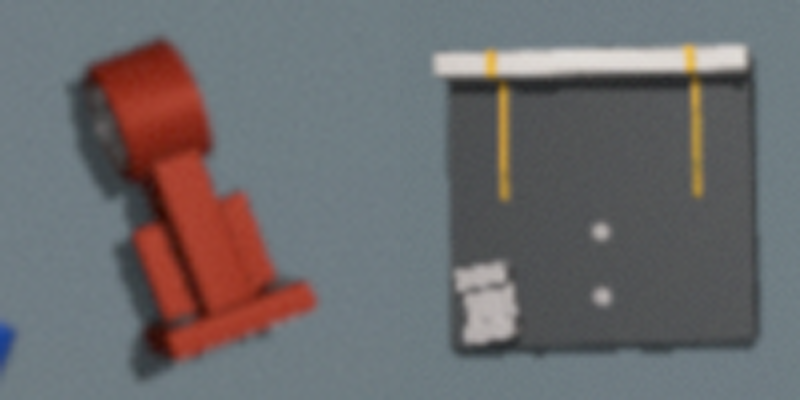

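The crop confirms the chosen part: it is red, lying on its back, with its head at upper left and foot at lower right. The plate's bar, yellow lines and V-block at lower left are all clear. Next I fit the poses.

```bash
cat >> h.py <<'E'
from scipy.optimize import minimize, least_squares
def box(x,y,z): return np.array([[a,b,c] for a in x for b in y for c in z])/1e3
th=np.linspace(0,2*np.pi,40)
PARTS=[np.vstack([np.c_[.03*np.cos(th),0*th+y,.03+.03*np.sin(th)] for y in(-.02,.02)]),
 box((-110,-96),(-35,35),(0,60)),box((-96,0),(-9,9),(5,45)),box((-96,-50),(-25,25),(0,20))]
def Rz(a): c,s=np.cos(a),np.sin(a); return np.array([[c,-s,0],[s,c,0],[0,0,1]])
def sil(d,p,off,S=4):
    m=np.zeros((480*S,640*S),np.uint8)
    for P in PARTS:
        q=proj(d,P@Rz(p[2]).T+[p[0],p[1],0])+off
        cv2.fillConvexPoly(m,cv2.convexHull(((q+.5)*S-.5).round().astype(np.int32)),1)
    return m
def redmask(d,bx,S=4):
    im=cv2.resize(d['image'],None,fx=S,fy=S,interpolation=cv2.INTER_CUBIC).astype(int)
    m=((im[...,2]>65)&(im[...,2]>1.7*im[...,1])&(im[...,2]>1.7*im[...,0])).astype(np.uint8)
    k=np.zeros_like(m);x0,y0,x1,y1=[S*b for b in bx];k[y0:y1,x0:x1]=m[y0:y1,x0:x1];return k
E
python3 - <<'E'
from h import *
t=load('top')
D=[(load('top'),(385,230,450,305)),(load('scene'),(245,150,300,205))]
M=[redmask(*x) for x in D]
def iou(p,idx):
    r=0
    for i in idx:
        s=sil(D[i][0],p,0); r+=1-(s&M[i]).sum()/(s|M[i]).sum()
    return r/len(idx)
c=ray(t,412,249,.03)
for idx in([0],[1],[0,1]):
    r=minimize(iou,[c[0],c[1],.35],args=(idx,),method='Nelder-Mead',options=dict(initial_simplex=np.array([c[0],c[1],.35])+np.array([[0,0,0],[.01,0,0],[0,.01,0],[0,0,.1]])))
    print(idx,r.x.round(4),r.fun)
U=np.array([[433,54],[746,45],[436,76],[747,68],[453,350],[757,345],[505,200],[698,195]],float)
uv=(U-[400,0]+.5)/4-.5+[197,205]
P=np.array([[90,95,66],[90,-95,66],[76,95,66],[76,-95,66],[-90,95,30],[-90,-95,30]])/1e3
f=lambda p:(proj(t,P@Rz(p[2]).T+[p[0],p[1],0])-uv[:6]).ravel()
g=ray(t,247,257,.03); r=least_squares(f,[g[0],g[1],0]); print('plate',r.x,f(r.x).round(1))
for n in(6,7): print('yl',Rz(r.x[2]).T@(ray(t,*uv[n],.03)-[r.x[0],r.x[1],0]))
print('stop',Rz(r.x[2])@[.076,0,0]+[r.x[0],r.x[1],.03])
E
```

```text
[0] [ 0.5405 -0.2327  0.3436] 0.16772056609454988
[1] [ 0.5378 -0.232   0.4321] 0.39064932177006895
[0, 1] [ 0.5401 -0.2305  0.3735] 0.29003422883807173
plate [ 0.54059271  0.18219179 -0.00205617] [ 0.2  0.1  0.4  0.2 -0.5  0.3  0.3  0.2 -0.6  0.   0.2 -0.9]
yl [0.00184651 0.0601678  0.03      ]
yl [ 0.00169063 -0.05975303  0.03      ]
stop [0.61659255 0.18203552 0.03      ]
```

Call:
{"op": "apply_moves", "data": {
  "commands": [
    [[-1,0.1,0.15,0,-0.003],[-1,0.1,0.15,0,-0.003],[-1,0.1,0.15,0,-0.003],[-1,0.1,0.15,0,-0.003],[-1,0.1,0.15,0,-0.003],[-1,0.1,0.15,0,-0.003],[-1,0.1,0.15,0,-0.003],[-1,0.1,0.15,0,-0.003],[-1,0.1,0.15,0,-0.003],[-1,0.1,0.15,0,-0.003],[-1,0.1,0.15,0,0],[-1,0,0,0,0]]
  ],
  "force": 60
}}

```text
t: 1.3
eef_pos: [0.5116, -0.2767, 0.2266]
ee_rot: [3.141, 0.0, -2.789]
force: [-0.2, -0.1, 0.4]
width: 0.0876
gripper_force: 0.0
```

```bash
python3 - <<'E'
from h import *
d=grab('wrist','w1.png'); R=cv2.Rodrigues(np.asarray(d['rvec'],float))[0]; print(-R.T@np.asarray(d['tvec']).ravel(),R[2])
s=arm.get_state();print(s['t'],s['eef_pos'],s['ee_rot'])
E
```

```text
[ 0.44448473 -0.30166205  0.38414655] [ 0.24966315  0.09276398 -0.96387922]
1.35 [ 0.51062566 -0.27786884  0.22655863] [ 3.14107356e+00 -4.83552597e-04 -2.78907971e+00]
```

View pics/w1.png

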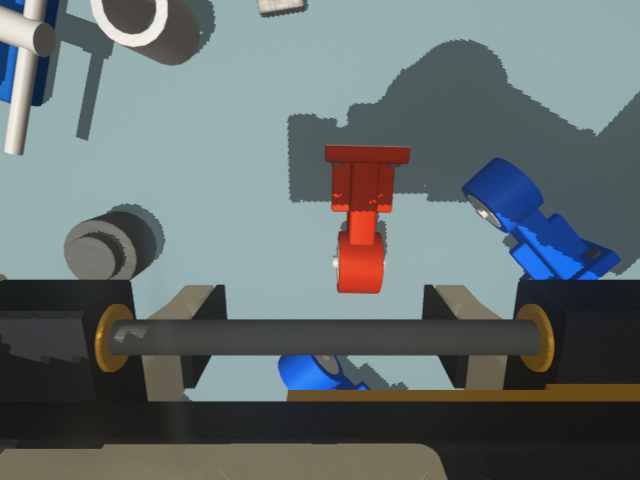

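The wrist view shows the red bracket, with its foot at (367,154), head at (361,262) and pin ends at (336,263) and (385,260). I refine the fit here.

```bash
python3 - <<'E'
from h import *
d=load('wrist'); M=redmask(d,(315,130,420,310))
def iou(p):
    s=sil(d,p,0); return 1-(s&M).sum()/(s|M).sum()
r=minimize(iou,[.54,-.232,.35],method='Nelder-Mead',options=dict(initial_simplex=np.array([.54,-.232,.35])+np.array([[0,0,0],[.01,0,0],[0,.01,0],[0,0,.1]])))
p=r.x;print(p,r.fun)
W=lambda P:np.array(P)@Rz(p[2]).T+[p[0],p[1],0]
print('pin ends',proj(d,W([[0,.025,.03],[0,-.025,.03]])),'foot top edge',proj(d,W([[-.11,.035,.06],[-.11,-.035,.06]])))
print(ray(d,336,263,.03),ray(d,385,260,.03))
s=arm.get_state();print(s['eef_pos'],s['ee_rot'])
E
```

```text
[ 0.54233628 -0.22957987  0.34054666] 0.10992041604286507
pin ends [[384.32682541 263.42532104]
 [332.87913493 262.83737048]] foot top edge [[409.34467119 147.53544497]
 [323.9836905  146.45511255]]
[ 0.54979512 -0.25024095  0.03      ] [ 0.53053415 -0.20674709  0.03      ]
[ 0.51062566 -0.27786884  0.22655863] [ 3.14107356e+00 -4.83552597e-04 -2.78907971e+00]
```

Call:
{"op": "apply_moves", "data": {
  "commands": [
    [[-1,0.078,0.12,0,-0.003],[-1,0.078,0.12,0,0],[-1,0,0,-0.16,0],[-1,0,0,-0.16,0],[-1,0,0,-0.16,0],[-1,0,0,-0.16,0],[-1,0,0,-0.1,0],[-1,0,0,-0.06,0],[-1,0,0,0,0],[-1,0,0,0,0]]
  ]
}}

```text
t: 2.35
eef_pos: [0.5414, -0.2321, 0.0676]
ee_rot: [-3.141, 0.0, -2.802]
force: [1.0, 0.1, 0.7]
width: 0.0875
gripper_force: 0.0
```

```bash
python3 - <<'E'
from h import *
d=grab('wrist','w2.png')
s=arm.get_state();print(s['t'],s['eef_pos'],s['ee_rot'])
M=redmask(d,(250,100,450,460))
def iou(p):
    s=sil(d,p,0); return 1-(s&M).sum()/(s|M).sum()
r=minimize(iou,[.542,-.23,.34],method='Nelder-Mead',options=dict(initial_simplex=np.array([.542,-.23,.34])+np.array([[0,0,0],[.01,0,0],[0,.01,0],[0,0,.1]])))
print(r.x,r.fun)
E
```

```text
2.4 [ 0.54173181 -0.23205054  0.06813494] [-3.14061057e+00  1.41028098e-03 -2.80151231e+00]
[ 0.56274464 -0.223062    0.33681856] 0.3851280070300517
```

View pics/w2.png

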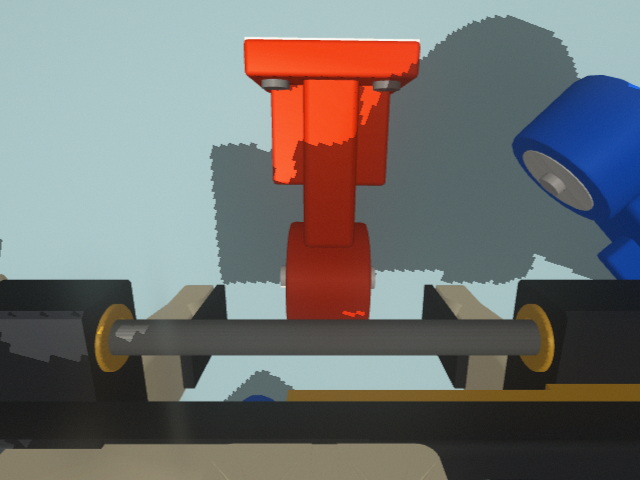

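The view shows the bracket square to the fingers and centred, with pin ends at (283,278) and (374,280). I check the pin position along tool x by ray.

```bash
python3 - <<'E'
from h import *
d=load('wrist')
a,b=ray(d,283,278,.03),ray(d,374,280,.03); print(a,b,(a+b)/2)
f=[ray(d,246,40,.06),ray(d,419,40,.06)];print(f,(f[0]+f[1])/2, np.arctan2(*(f[0]-f[1])[:2]))
e=arm.get_state()['eef_pos']; print(proj(d,[[.5414,-.232,.03],[.542,-.230,.03]]))
E
```

```text
[ 0.54994988 -0.25279595  0.03      ] [ 0.53459366 -0.20593468  0.03      ] [ 0.54227177 -0.22936532  0.03      ]
[array([ 0.44917094, -0.29711472,  0.06      ]), array([ 0.4266993 , -0.23357628,  0.06      ])] [ 0.43793512 -0.2653455   0.06      ] 2.8016521510529646
[[324.4849649  276.04412368]
 [327.59747912 278.18854583]]
```

Call:
{"op": "apply_moves", "data": {
  "commands": [
    [[-1,0.003,0.013,-0.08,0],[-1,0,0,-0.06,0],[-1,0,0,-0.035,0],[-1,0,0,0,0],[1,0,0,0,0],[1,0,0,0,0],[1,0,0,0,0],[1,0,0,0,0],[1,0,0,0,0],[1,0,0,0,0]]
  ],
  "force": 60
}}

```text
t: 3.4
eef_pos: [0.5418, -0.229, 0.0322]
ee_rot: [-3.141, 0.0, -2.801]
force: [-0.0, 0.0, 1.4]
width: 0.0469
gripper_force: 60.0
```

Call:
{"op": "apply_moves", "data": {
  "commands": [
    [[1,0,0,0.05,0],[1,0,0,0.1,0],[1,0,0,0.15,0],[1,0,0,0.2,0],[1,0,0,0.2,0],[1,0,0,0.2,0],[1,0,0,0.2,0],[1,0,0,0.15,0],[1,0,0,0.1,0],[1,0,0,0.05,0],[1,0,0,0,0],[1,0,0,0,0]]
  ]
}}

```text
t: 4.6
eef_pos: [0.5407, -0.2286, 0.3103]
ee_rot: [3.14, -0.002, -2.802]
force: [0.2, -0.1, -6.1]
width: 0.0393
gripper_force: 59.7
```

```bash
python3 - <<'E'
from h import *
d=grab('scene');im=d['image']
s=arm.get_state();print(s)
u,v=proj(d,[s['eef_pos']])[0].astype(int);print(u,v)
c=im[max(0,v-90):v+110,u-130:u+130]; cv2.imwrite('pics/s2.png',cv2.resize(c,None,fx=2.5,fy=2.5,interpolation=cv2.INTER_CUBIC))
E
```

```text
{'t': 4.65, 'q': array([-6.77602483e-02,  1.74236733e-01, -5.09672471e-02, -9.40852085e-04,
       -1.34883020e+00, -1.16289480e+00]), 'qd': array([ 0.00091092,  0.00603403,  0.00143777,  0.00490819, -0.00108191,
       -0.00150338]), 'joint_efforts': array([-1.19208464e-03, -4.94503212e+01,  3.40275836e+01,  8.52982342e+00,
        6.04719110e-02, -2.43625745e-04]), 'eef_pos': array([ 0.54068523, -0.22858684,  0.30995221]), 'ee_rot': array([ 3.13946635e+00, -2.60849708e-03, -2.80165722e+00]), 'force': array([-0.78852372, -0.14434095, -6.92945616]), 'moment': array([-0.03322496,  0.12469885,  0.00113311]), 'gripper_force': 59.713398814201355, 'width': 0.039215922930264255}
253 101
```

View pics/s2.png

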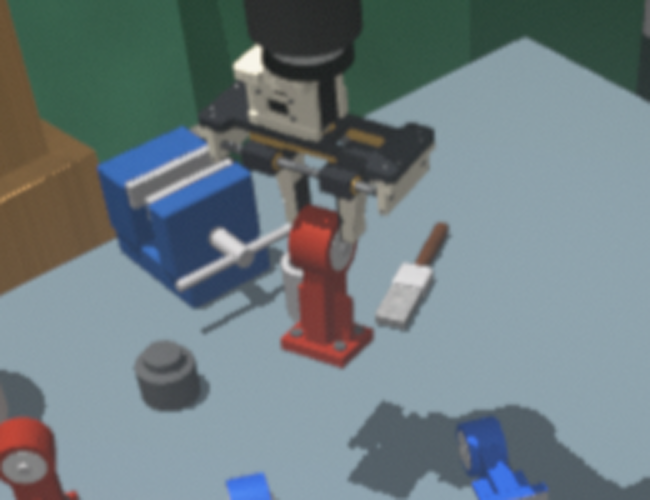

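The bracket already appears to hang upright, and the opening is 39 mm, about the head width. The pads may have left the pin ends, so I look from the wrist.

```bash
python3 - <<'E'
from h import *
d=grab('wrist');im=d['image']
s=arm.get_state(); print(s['width'],s['gripper_force'],s['eef_pos'])
e=s['eef_pos'];print(proj(d,[e,e-[0,0,.003]]))
sc=grab('scene');u,v=proj(sc,[e])[0]
a=im[150:450,100:540]; u,v=int(u),int(v)
b=cv2.resize(sc['image'][v-30:v+60,u-45:u+45],(300,300),interpolation=cv2.INTER_CUBIC)
cv2.imwrite('pics/w3.png',np.hstack([a,b]))
E
```

```text
0.039823181173687515 59.7129088640213 [ 0.5407432  -0.22867105  0.30996791]
[[324.15861868 305.21005219]
 [324.14102767 302.45336272]]
```

View pics/w3.png

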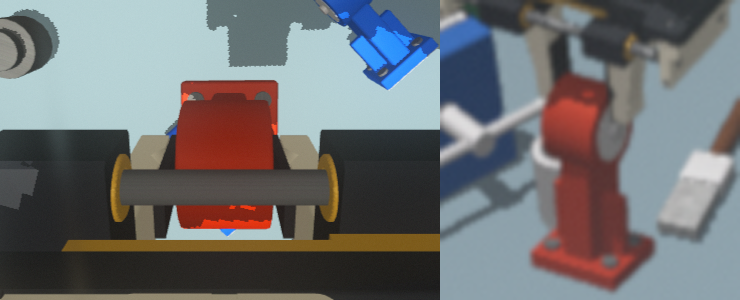

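```bash
python3 - <<'E'
from h import *
w=load('wrist');s=load('scene');e=arm.get_state()['eef_pos'];y=.34
u,v=[int(k) for k in proj(s,[e])[0]]
C=lambda a,b:((a-440)/3.333+u-45,b/3.333+v-30)
sp=np.array([C(533,243),C(613,275),C(655,245),C(545,105)]); 
wp=np.array([(282,231),(377,231)],float)
def pose(p):
    c,n=np.cos(p[3]),np.sin(p[3])
    Ry=np.array([[c,0,n],[0,1,0],[-n,0,c]]); return lambda P:(np.array(P)-[0,0,.03])@(Rz(y)@Ry).T+p[:3]
def f(p):
    T=pose(p)
    return np.r_[(proj(s,T([[-.096,-.035,0],[-.096,.035,0],[-.096,.035,.06]]))-sp[:3]).ravel(),
                 (proj(w,T([[-.096,-.035,.06],[-.096,.035,.06]]))-wp).ravel()*.5]
for p0 in(-np.pi/2,-1.2):
    r=least_squares(f,[*e,p0]);print(r.x,r.x[:3]-e,'tilt deg',np.degrees(r.x[3]+np.pi/2),f(r.x).round(1))
T=pose(r.x)
print('pin end proj scene', (proj(s,T([[0,.025,.03]]))-[u-45,v-30])*3.333+[440,0],'tip', (proj(s,[e-[0,0,.022]])-[u-45,v-30])*3.333+[440,0])
E
```

```text
[ 0.53386611 -0.22624973  0.29421507 -1.86303403] [-0.00706418  0.00251824 -0.01599694] tilt deg -16.743986969580796 [-1.1  0.3  0.2 -0.3  0.1  0.1  0.1 -0.1  0.3 -0.2]
[ 0.5338661  -0.22624973  0.29421506 -1.86303419] [-0.0070642   0.00251824 -0.01599695] tilt deg -16.743996069171633 [-1.1  0.3  0.2 -0.3  0.1  0.1  0.1 -0.1  0.3 -0.2]
pin end proj scene [[633.79875868 128.67219532]] tip [[593.03516365 128.2820732 ]]
```

The bracket has slipped: its pin is about 16 mm below the TCP, the pads hold the head faces, and it is tilted about 17°. I'll stand it on the clear bench below, let go, and re-grip the pin properly.

Call:
{"op": "apply_moves", "data": {
  "commands": [
    [[1,0,0,-0.1,0],[1,0,0,-0.15,0],[1,0,0,-0.15,0],[1,0,0,-0.15,0],[1,0,0,-0.15,0],[1,0,0,-0.08,0],[1,0,0,-0.03,0],[1,0,0,0,0],[1,0,0,0,0]]
  ]
}}

```text
t: 5.65
eef_pos: [0.5423, -0.2292, 0.1508]
ee_rot: [-3.141, 0.001, -2.801]
force: [-0.1, 0.5, -5.6]
width: 0.0396
gripper_force: 59.7
```

Call:
{"op": "apply_moves", "data": {
  "commands": [
    [[1,0,0,-0.01,0],[1,0,0,-0.01,0],[1,0,0,-0.01,0],[1,0,0,0,0]]
  ]
}}

```text
t: 6.05
eef_pos: [0.5414, -0.229, 0.1439]
ee_rot: [3.141, -0.0, -2.802]
force: [0.3, 0.6, -5.9]
width: 0.0395
gripper_force: 59.7
```

Call:
{"op": "apply_moves", "data": {
  "commands": [
    [[1,0,0,-0.015,0],[1,0,0,-0.01,0],[1,0,0,-0.01,0],[1,0,0,0,0]]
  ]
}}

```text
t: 6.45
eef_pos: [0.5413, -0.2289, 0.1365]
ee_rot: [3.141, -0.001, -2.802]
force: [0.1, -0.1, -6.9]
width: 0.0398
gripper_force: 59.7
```

Call:
{"op": "apply_moves", "data": {
  "commands": [
    [[1,0,0,-0.01,0],[1,0,0,-0.01,0],[1,0,0,0,0]]
  ]
}}

```text
t: 6.75
eef_pos: [0.5414, -0.229, 0.1326]
ee_rot: [3.141, -0.001, -2.802]
force: [-0.1, -0.5, -6.5]
width: 0.0394
gripper_force: 59.7
```

Call:
{"op": "apply_moves", "data": {
  "commands": [
    [[1,0,0,-0.01,0],[1,0,0,-0.01,0],[1,0,0,0,0]]
  ]
}}

```text
t: 7.05
eef_pos: [0.5414, -0.2289, 0.1286]
ee_rot: [3.141, -0.0, -2.802]
force: [-0.2, -0.9, -6.2]
width: 0.0393
gripper_force: 59.7
```

Call:
{"op": "apply_moves", "data": {
  "commands": [
    [[1,0,0,-0.01,0],[1,0,0,0,0]]
  ]
}}

```text
t: 7.25
eef_pos: [0.5414, -0.229, 0.1267]
ee_rot: [3.141, -0.0, -2.802]
force: [-1.4, 0.5, -6.1]
width: 0.0399
gripper_force: 59.7
```

Call:
{"op": "apply_moves", "data": {
  "commands": [
    [[1,0,0,-0.01,0],[1,0,0,0,0]]
  ]
}}

```text
t: 7.45
eef_pos: [0.5414, -0.229, 0.1247]
ee_rot: [3.141, -0.0, -2.802]
force: [-0.1, 0.8, -6.6]
width: 0.0395
gripper_force: 59.7
```

Call:
{"op": "apply_moves", "data": {
  "commands": [
    [[1,0,0,-0.01,0],[1,0,0,0,0]]
  ]
}}

```text
t: 7.65
eef_pos: [0.5418, -0.229, 0.123]
ee_rot: [-3.141, 0.0, -2.801]
force: [0.3, -0.5, -5.6]
width: 0.0399
gripper_force: 59.7
```

Call:
{"op": "apply_moves", "data": {
  "commands": [
    [[1,0,0,-0.01,0],[1,0,0,0,0]]
  ]
}}

```text
t: 7.85
eef_pos: [0.5426, -0.2289, 0.1227]
ee_rot: [-3.14, 0.002, -2.801]
force: [-1.7, 2.7, 5.7]
width: 0.0395
gripper_force: 59.9
```

```bash
python3 - <<'E'
from h import *
e=arm.get_state()['eef_pos'];print(e)
d=grab('scene');w=grab('wrist');u,v=[int(k) for k in proj(d,[e])[0]];print(u,v)
b=cv2.resize(d['image'][v-40:v+80,u-60:u+60],(480,480),interpolation=cv2.INTER_CUBIC)
cv2.imwrite('pics/s3.png',np.hstack([b,w['image'][180:420,160:480].repeat(2,0)[:480]]))
E
```

```text
[ 0.54262727 -0.22890851  0.1226571 ]
258 163
```

View pics/s3.png

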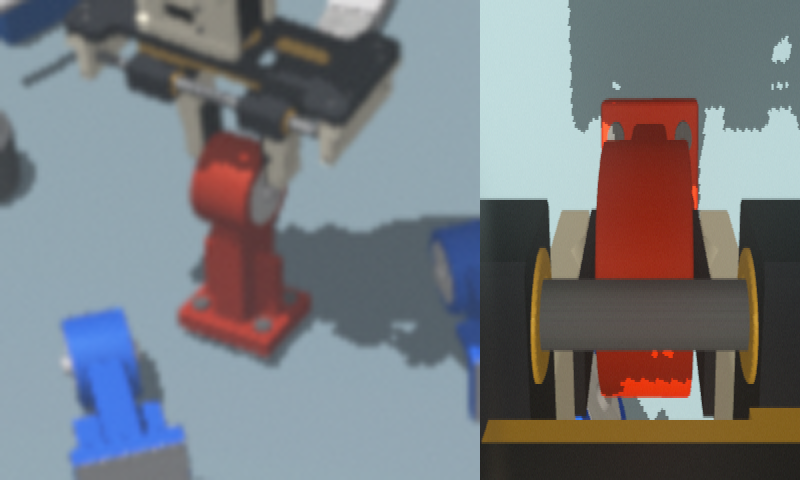

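Contact at TCP z=0.1227; the foot is on the bench, at most slightly tilted. I ease the grip and let it settle on its sole, then open.

Call:
{"op": "apply_moves", "data": {
  "commands": [
    [[1,0,0,0,0],[1,0,0,0,0],[1,0,0,0,0],[1,0,0,0,0]]
  ],
  "force": 4
}}

```text
t: 8.35
eef_pos: [0.5431, -0.229, 0.1224]
ee_rot: [-3.14, 0.003, -2.801]
force: [0.4, 3.4, 5.6]
width: 0.0403
gripper_force: 4.1
```

Call:
{"op": "apply_moves", "data": {
  "commands": [
    [[-1,0,0,0,0],[-1,0,0,0,0],[-1,0,0,0,0],[-1,0,0,0,0],[-1,0,0,0,0],[-1,0,0,0.1,0],[-1,0,0,0.1,0],[-1,0,0,0.2,0],[-1,0,0,0.1,0],[-1,0,0,0,0]]
  ]
}}

```text
t: 9.35
eef_pos: [0.5434, -0.2296, 0.2247]
ee_rot: [-3.138, 0.005, -2.801]
force: [0.1, -0.1, -0.1]
width: 0.0875
gripper_force: 0.0
```

```bash
python3 - <<'E'
from h import *
w=grab('wrist','w4.png');d=grab('scene');t=grab('top')
s=arm.get_state();print(s['t'],s['eef_pos'],s['ee_rot'])
u,v=[int(k) for k in proj(d,[.542,-.229,.08])[0]]
b=cv2.resize(d['image'][v-60:v+60,u-40:u+40],(320,480),interpolation=cv2.INTER_CUBIC);print(u,v)
cv2.imwrite('pics/s4.png',np.hstack([b,w['image'][:,80:560]]))
E
```

```text
9.5 [ 0.54111455 -0.22886348  0.22022237] [ 3.14088561e+00 -6.57843918e-04 -2.80169267e+00]
260 175
```

View pics/s4.png

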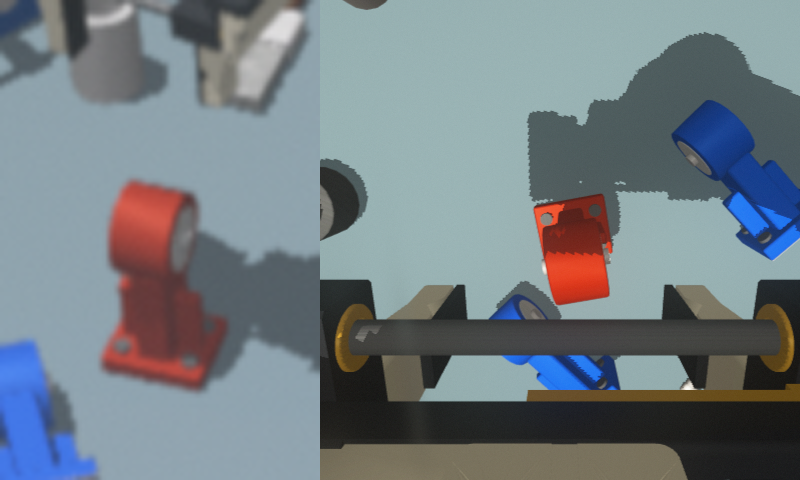

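It now stands upright on the bench, turned about 8° from the gripper. Pin ends are at about (305,267) and (368,252) in the wrist image. Now a numeric fit of the standing pose.

```bash
cat >> h.py <<'E'
UP=np.array([[0,0,-1.],[0,1,0],[1,0,0]])  # bracket x->up, z->-x(heading)
def silup(d,p,z0=.11,S=4):
    m=np.zeros((480*S,640*S),np.uint8)
    for P in PARTS:
        q=proj(d,(P-[0,0,.03])@(Rz(p[2])@UP).T+[p[0],p[1],z0])
        cv2.fillConvexPoly(m,cv2.convexHull(((q+.5)*S-.5).round().astype(np.int32)),1)
    return m
def fitup(views,p0,z0=.11):
    M=[redmask(d,b) for d,b in views]
    def f(p):
        r=0
        for (d,b),m in zip(views,M):
            s=silup(d,p,z0); r+=1-(s&m).sum()/(s|m).sum()
        return r/len(views)
    sx=np.array(p0)+np.array([[0,0,0],[.01,0,0],[0,.01,0],[0,0,.1]])
    r=minimize(f,p0,method='Nelder-Mead',options=dict(initial_simplex=sx));return r.x,r.fun
E
python3 - <<'E'
from h import *
w,s=load('wrist'),load('scene')
V=[(w,(280,185,390,310)),(s,(238,155,290,215))]
for v in(V[:1],V[1:],V): print(fitup(v,[.54,-.23,.25]))
a,b=ray(w,305,267,.11),ray(w,368,252,.11);print(a,b,(a+b)/2,np.arctan2(-(b-a)[0],(b-a)[1]))
E
```

```text
(array([ 0.55646863, -0.21642071,  0.50389074]), np.float64(0.08186757277319479))
(array([ 0.5573862 , -0.22095638,  0.79140292]), np.float64(0.37882728454900105))
(array([ 0.55627477, -0.21634414,  0.53787893]), np.float64(0.2513236432350903))
[ 0.56887241 -0.23626448  0.11      ] [ 0.5421239  -0.19605975  0.11      ] [ 0.55549816 -0.21616211  0.11      ] 0.587061046718394
```

Call:
{"op": "apply_moves", "data": {
  "commands": [
    [[-1,0.038,0.032,0,0.027],[-1,0.038,0.031,0,0.027],[-1,0,0,-0.1,0],[-1,0,0,-0.1,0],[-1,0,0,0,0],[-1,0,0,0,0],[-1,0,0,0,0]]
  ]
}}

```text
t: 10.2
eef_pos: [0.5572, -0.2166, 0.1816]
ee_rot: [-3.141, 0.0, -2.632]
force: [1.0, 0.1, 0.8]
width: 0.0876
gripper_force: 0.0
```

```bash
python3 - <<'E'
from h import *
w=grab('wrist','w5.png');im=w['image']
s=arm.get_state();print(s['t'],s['eef_pos'],s['ee_rot'])
m=redmask(w,(220,100,420,400),1); ys,xs=np.nonzero(m);print(xs.min(),xs.max(),ys.min(),ys.max())
p,f=fitup([(w,(220,100,420,318))],[.556,-.216,.51]); print(p,f)
# head-top/foot rows: left/right red edges per row
for y in range(ys.min(),ys.max(),8):
    r=xs[ys==y]; 
    if len(r): print(y,r.min(),r.max(),end='; ')
q=proj(w,[[.5563,-.2163,.11]]);print(q)
E
```

```text
10.25 [ 0.55730676 -0.21658517  0.18183969] [-3.14072970e+00  8.32909261e-04 -2.63177797e+00]
284 365 188 305
[ 0.55688949 -0.2166512   0.51758071] 0.07319993158884897
188 324 362; 196 284 365; 204 285 364; 212 285 364; 220 285 364; 228 286 364; 236 286 364; 244 286 364; 252 289 360; 260 289 360; 268 290 360; 276 290 360; 284 291 359; 292 291 359; 300 293 358; [[325.45866935 256.20942899]]
```

Call:
{"op": "apply_moves", "data": {
  "commands": [
    [[-1,0,0,-0.1,0.002],[-1,0,0,-0.1,0],[-1,0,0,-0.1,0],[-1,0,0,-0.05,0],[-1,0,0,0,0],[-1,0,0,0,0],[-1,0,0,0,0]]
  ]
}}

```text
t: 10.95
eef_pos: [0.5576, -0.2166, 0.1123]
ee_rot: [-3.14, 0.002, -2.625]
force: [-1.1, 0.1, 1.0]
width: 0.0878
gripper_force: 0.0
```

Call:
{"op": "apply_moves", "data": {
  "commands": [
    [[1,0,0,0,0],[1,0,0,0,0],[1,0,0,0,0],[1,0,0,0,0],[1,0,0,0,0],[1,0,0,0,0]]
  ],
  "force": 20
}}

```text
t: 11.55
eef_pos: [0.5568, -0.2164, 0.111]
ee_rot: [3.142, -0.0, -2.625]
force: [-0.1, 1.0, -0.5]
width: 0.0494
gripper_force: 20.0
```

Call:
{"op": "apply_moves", "data": {
  "commands": [
    [[1,0,0,0,0],[1,0,0,0,0],[1,0,0,0,0]]
  ],
  "force": 40
}}

```text
t: 11.85
eef_pos: [0.5568, -0.2164, 0.111]
ee_rot: [-3.142, -0.0, -2.626]
force: [0.3, 0.4, 0.4]
width: 0.0484
gripper_force: 40.0
```

Call:
{"op": "apply_moves", "data": {
  "commands": [
    [[1,0,0,0.02,0],[1,0,0,0.03,0],[1,0,0,0.04,0],[1,0,0,0.05,0],[1,0,0,0.05,0],[1,0,0,0.03,0],[1,0,0,0,0]]
  ]
}}

```text
t: 12.55
eef_pos: [0.5575, -0.2165, 0.1565]
ee_rot: [-3.14, 0.002, -2.625]
force: [0.8, -0.7, -6.7]
width: 0.0485
gripper_force: 40.0
```

Call:
{"op": "apply_moves", "data": {
  "commands": [
    [[1,0,0,0.05,0],[1,0,0,0.1,0],[1,0,0,0.1,0],[1,0,0,0.1,0],[1,0,0,0.1,0],[1,0,0,0.1,0],[1,0,0,0.05,0],[1,0,0,0.03,0],[1,0,0,0,0]]
  ]
}}

```text
t: 13.45
eef_pos: [0.5569, -0.2164, 0.2812]
ee_rot: [-3.141, 0.0, -2.626]
force: [0.2, -0.3, -6.5]
width: 0.0482
gripper_force: 40.0
```

Call:
{"op": "apply_moves", "data": {
  "commands": [
    [[1,0,0,0,0],[1,0,0,0,0],[1,0,0,0,0],[1,0,0,0,0]]
  ],
  "force": 20
}}

```text
t: 13.85
eef_pos: [0.5567, -0.2164, 0.2805]
ee_rot: [3.141, -0.001, -2.626]
force: [0.4, -0.1, -5.9]
width: 0.0493
gripper_force: 20.0
```

Call:
{"op": "apply_moves", "data": {
  "commands": [
    [[1,0,0,0,0],[1,0,0,0,0],[1,0,0,0,0],[1,0,0,0,0],[1,0,0,0,0],[1,0,0,0,0],[1,0,0,0,0]]
  ],
  "force": 12
}}

```text
t: 14.55
eef_pos: [0.5568, -0.2164, 0.281]
ee_rot: [-3.142, 0.0, -2.626]
force: [0.7, -0.2, -6.3]
width: 0.0497
gripper_force: 12.0
```

Call:
{"op": "apply_moves", "data": {
  "commands": [
    [[1,0,0,0,0],[1,0,0,0,0],[1,0,0,0,0],[1,0,0,0,0],[1,0,0,0,0],[1,0,0,0,0],[1,0,0,0,0],[1,0,0,0,0]]
  ],
  "force": 54
}}

```text
t: 15.35
eef_pos: [0.5568, -0.2164, 0.281]
ee_rot: [3.142, 0.0, -2.626]
force: [0.4, -0.3, -6.7]
width: 0.0479
gripper_force: 54.0
```

```bash
python3 - <<'E'
from h import *
w=grab('wrist','w6.png');sc=grab('scene');s=arm.get_state();e=s['eef_pos'];print(s['t'],e,s['ee_rot'],s['width'])
m=redmask(w,(220,100,420,400),1); ys,xs=np.nonzero(m);print(xs.min(),xs.max(),ys.min(),ys.max())
# predicted foot edges in wrist for tilt values, pin at grasp point
y=s['ee_rot'][2]+np.pi
for a in(-.2,-.1,-.05,0,.05,.1,.2):
    c,n=np.cos(a),np.sin(a);Ry=np.array([[c,0,n],[0,1,0],[-n,0,c]])
    q=lambda P:proj(w,(np.array(P)/1e3-[0,0,.03])@(Rz(y)@Ry@UP).T+e-[0,0,.003])
    print(a,q([[-96,-35,60],[-96,35,60],[-110,35,60]]).round(1).tolist())
for yy in range(ys.min(),ys.min()+50,4): r=xs[ys==yy];print(yy,r.min(),r.max(),len(r),end='; ')
u,v=proj(sc,[e])[0].astype(int)
b=cv2.resize(sc['image'][v-40:v+80,u-50:u+50],(400,480),interpolation=cv2.INTER_CUBIC)
cv2.imwrite('pics/s6.png',np.hstack([b,w['image'][100:460,170:470].repeat(1,0)[:360].copy() if 0 else cv2.resize(w['image'][120:420,200:450],(400,480))]))
E
```

```text
15.45 [ 0.55679566 -0.21642333  0.28098961] [-3.14155325e+00  7.97978896e-06 -2.62555960e+00] 0.047715130994037874
272 377 201 375
-0.2 [[274.0, 229.6], [374.3, 229.6], [371.9, 229.0]]
-0.1 [[273.2, 216.0], [375.1, 216.0], [372.6, 214.2]]
-0.05 [[272.8, 209.3], [375.6, 209.3], [373.0, 206.8]]
0 [[272.2, 202.6], [376.1, 202.6], [373.5, 199.4]]
0.05 [[271.7, 195.9], [376.7, 195.9], [374.1, 192.0]]
0.1 [[271.0, 189.2], [377.3, 189.2], [374.7, 184.6]]
0.2 [[269.6, 175.9], [378.8, 175.9], [376.1, 169.8]]
201 322 372 50; 205 273 375 103; 209 273 375 103; 213 273 374 102; 217 274 374 74; 221 274 374 65; 225 274 374 66; 229 274 374 75; 233 274 374 101; 237 274 374 101; 241 275 373 99; 245 275 373 99; 249 275 373 99;
```

It hangs plumb (tilt about 0.01 rad), with the pin at the grasp point and re-gripped at 54 N per pad. Now carry it over the plate.

Call:
{"op": "apply_moves", "data": {
  "commands": [
    [[1,0,0.03,0,0],[1,0,0.06,0,-0.015],[1,0,0.09,0,-0.015],[1,0,0.12,0,-0.015],[1,0,0.12,0,-0.015],[1,0,0.12,0,-0.015],[1,0,0.12,0,-0.015],[1,0,0.12,0,-0.015],[1,0,0.12,0,-0.015],[1,0,0.12,0,-0.015],[1,0,0.12,0,-0.015],[1,0,0.12,0,-0.015]]
  ]
}}

```text
t: 16.65
eef_pos: [0.5565, 0.0369, 0.2811]
ee_rot: [3.141, 0.0, 3.138]
force: [0.7, -0.3, -6.3]
width: 0.0475
gripper_force: 54.0
```

Call:
{"op": "apply_moves", "data": {
  "commands": [
    [[1,0,0.12,0,0],[1,0,0.12,0,0],[1,0,0.12,0,0],[1,0,0.12,0,0],[1,0,0.1,0,0],[1,0,0.08,0,0],[1,0,0.05,0,0],[1,0,0.02,0,0],[1,0,0,0,0],[1,0,0,0,0]]
  ]
}}

```text
t: 17.65
eef_pos: [0.5567, 0.181, 0.281]
ee_rot: [-3.141, -0.0, 3.139]
force: [-0.6, -0.6, -6.2]
width: 0.0476
gripper_force: 54.0
```

```bash
python3 - <<'E'
from h import *
w=grab('wrist','w7.png');s=arm.get_state();e=s['eef_pos'];print(s['t'],e,s['ee_rot'],s['width'],s['gripper_force'],s['force'])
m=redmask(w,(220,100,420,400),1); ys,xs=np.nonzero(m);print(xs.min(),xs.max(),ys.min(),ys.max())
t=grab('top','t7.png');sc=grab('scene','s7.png')
E
```

```text
17.7 [0.55679951 0.18087306 0.28102693] [-3.14138381e+00 -3.00448820e-05  3.13861101e+00] 0.0476607644708248 53.99771511554718 [-0.61366574  0.04708354 -5.76938271]
271 376 201 375
```

Call:
{"op": "apply_moves", "data": {
  "commands": [
    [[1,0,0,-0.05,0],[1,0,0,-0.1,0],[1,0,0,-0.12,0],[1,0,0,-0.12,0],[1,0,0,-0.1,0],[1,0,0,-0.08,0],[1,0,0,-0.05,0],[1,0,0,-0.03,0],[1,0,0,0,0]]
  ]
}}

```text
t: 18.7
eef_pos: [0.5566, 0.1813, 0.1503]
ee_rot: [-3.141, -0.001, 3.139]
force: [-0.5, -1.0, -7.1]
width: 0.0481
gripper_force: 54.0
```

Call:
{"op": "apply_moves", "data": {
  "commands": [
    [[1,0,0,-0.01,0],[1,0,0,-0.005,0],[1,0,0,-0.005,0],[1,0,0,0,0]]
  ]
}}

```text
t: 19.1
eef_pos: [0.5568, 0.1817, 0.1472]
ee_rot: [3.141, 0.0, 3.139]
force: [-0.7, 1.0, -6.9]
width: 0.0476
gripper_force: 54.0
```

Call:
{"op": "apply_moves", "data": {
  "commands": [
    [[1,0,0,-0.005,0],[1,0,0,0,0]]
  ]
}}

```text
t: 19.3
eef_pos: [0.5568, 0.1816, 0.146]
ee_rot: [3.142, 0.0, 3.139]
force: [0.0, 0.0, -5.2]
width: 0.0477
gripper_force: 54.0
```

Call:
{"op": "apply_moves", "data": {
  "commands": [
    [[1,0,0,-0.008,0],[1,0,0,-0.005,0],[1,0,0,0,0]]
  ]
}}

```text
t: 19.6
eef_pos: [0.5567, 0.1815, 0.1431]
ee_rot: [-3.141, -0.0, 3.139]
force: [0.2, 0.2, -6.8]
width: 0.0478
gripper_force: 54.0
```

Call:
{"op": "apply_moves", "data": {
  "commands": [
    [[1,0,0,-0.005,0],[1,0,0,0,0]]
  ]
}}

```text
t: 19.8
eef_pos: [0.5568, 0.1816, 0.1422]
ee_rot: [-3.141, -0.0, 3.139]
force: [0.6, -0.6, -5.8]
width: 0.0479
gripper_force: 54.0
```

Call:
{"op": "apply_moves", "data": {
  "commands": [
    [[1,0,0,-0.005,0],[1,0,0,0,0]]
  ]
}}

```text
t: 20.0
eef_pos: [0.5567, 0.1816, 0.1412]
ee_rot: [-3.142, -0.0, 3.139]
force: [-0.7, -0.5, -6.6]
width: 0.0483
gripper_force: 54.0
```

Call:
{"op": "apply_moves", "data": {
  "commands": [
    [[1,0.02,0,0,0],[1,0.03,0,0,0],[1,0.03,0,0,0],[1,0.02,0,0,0],[1,0.01,0,0,0],[1,0,0,0,0],[1,0,0,0,0]]
  ]
}}

```text
t: 20.7
eef_pos: [0.5809, 0.1818, 0.1445]
ee_rot: [3.141, 0.004, 3.14]
force: [-3.6, -1.6, 11.2]
width: 0.0479
gripper_force: 54.0
```

Call:
{"op": "apply_moves", "data": {
  "commands": [
    [[1,0,0,-0.004,0],[1,0,0,0,0]]
  ]
}}

```text
t: 20.9
eef_pos: [0.5814, 0.1819, 0.1444]
ee_rot: [3.141, 0.006, 3.141]
force: [-3.7, -2.2, 15.9]
width: 0.0479
gripper_force: 54.0
```

Call:
{"op": "apply_moves", "data": {
  "commands": [
    [[1,0,0,-0.004,0],[1,0,0,0,0]]
  ]
}}

```text
t: 21.1
eef_pos: [0.5819, 0.1819, 0.1444]
ee_rot: [3.14, 0.007, 3.141]
force: [-4.1, -3.9, 19.3]
width: 0.0478
gripper_force: 54.0
```

Contact came while sliding, and the foot seems to have tilted about the pin. I unload it slightly and ease the grip so it settles flat.

Call:
{"op": "apply_moves", "data": {
  "commands": [
    [[1,0,0,0.007,0],[1,0,0,0.007,0],[1,0,0,0,0]]
  ]
}}

```text
t: 21.4
eef_pos: [0.58, 0.1818, 0.1445]
ee_rot: [3.141, 0.002, 3.14]
force: [-3.5, -1.8, 8.8]
width: 0.0481
gripper_force: 54.0
```

Call:
{"op": "apply_moves", "data": {
  "commands": [
    [[1,0,0,0,0],[1,0,0,0,0],[1,0,0,0,0],[1,0,0,0,0]]
  ],
  "force": 15
}}

```text
t: 21.8
eef_pos: [0.5805, 0.1821, 0.1444]
ee_rot: [3.141, 0.003, 3.14]
force: [-1.1, -0.8, 6.8]
width: 0.0495
gripper_force: 15.0
```

```bash
python3 - <<'E'
from h import *
w=grab('wrist','w8.png');s=arm.get_state();e=s['eef_pos'];print(s['t'],e,s['ee_rot'],s['width'],s['gripper_force'],s['force'])
m=redmask(w,(220,100,420,400),1); ys,xs=np.nonzero(m);print(xs.min(),xs.max(),ys.min(),ys.max())
for yy in range(ys.min(),ys.min()+40,4): r=xs[ys==yy];print(yy,r.min(),r.max(),len(r),end='; ')
y=s['ee_rot'][2]-np.pi
for a in(-.2,-.1,-.05,0,.05,.1,.2):
    c,n=np.cos(a),np.sin(a);Ry=np.array([[c,0,n],[0,1,0],[-n,0,c]])
    q=proj(w,(np.array([[-96,-35,60],[-96,35,60]])/1e3-[0,0,.03])@(Rz(y)@Ry@UP).T+e-[0,0,.001])
    print(a,q.round(1).tolist())
sc=grab('scene');u,v=proj(sc,[e-[0,0,.06]])[0].astype(int)
b=cv2.resize(sc['image'][v-60:v+60,u-50:u+50],(400,480),interpolation=cv2.INTER_CUBIC)
cv2.imwrite('pics/s8.png',np.hstack([b,cv2.resize(w['image'][120:420,200:450],(400,480))]))
E
```

```text
21.85 [0.58052107 0.18205197 0.14433751] [3.14056366 0.00339975 3.13990897] 0.04950251663718607 15.003752410411835 [-1.80985427 -0.24793956  6.18753012]
269 377 169 372
169 280 374 95; 173 270 376 107; 177 269 377 109; 181 269 377 109; 185 269 376 102; 189 269 376 78; 193 270 376 70; 197 270 376 72; 201 270 375 79; 205 271 375 105; -0.2 [[273.5, 229.8], [374.6, 229.8]]
-0.1 [[272.7, 216.1], [375.4, 216.1]]
-0.05 [[272.2, 209.3], [375.9, 209.3]]
0 [[271.7, 202.5], [376.4, 202.5]]
0.05 [[271.1, 195.8], [377.0, 195.8]]
0.1 [[270.4, 189.1], [377.6, 189.1]]
0.2 [[269.0, 175.7], [379.1, 175.7]]
```

The foot lags by about 0.23 rad, dragged by plate friction. I lift clear, let it swing plumb at 12 N, re-grip, and set down straight.

Call:
{"op": "apply_moves", "data": {
  "commands": [
    [[1,0,0,0.02,0],[1,0,0,0.03,0],[1,0,0,0.03,0],[1,0,0,0.01,0],[1,0,0,0,0],[1,0,0,0,0],[1,0,0,0,0],[1,0,0,0,0]]
  ],
  "force": 11
}}

```text
t: 22.7
eef_pos: [0.5786, 0.1815, 0.1603]
ee_rot: [-3.141, -0.0, 3.139]
force: [0.2, 0.2, -6.1]
width: 0.0494
gripper_force: 11.0
```

```bash
cat >> h.py <<'E'
def tilt():
    w=grab('wrist');s=arm.get_state();e=s['eef_pos'];print(s['t'],e,s['ee_rot'],s['width'],s['force'].round(1))
    m=redmask(w,(220,100,420,400),1); ys,xs=np.nonzero(m)
    r=min(y for y in range(100,300) if (ys==y).sum()>85)
    y=s['ee_rot'][2]-np.pi*np.sign(s['ee_rot'][2])
    A=np.linspace(-.4,.4,81);V=[]
    for a in A:
        c,n=np.cos(a),np.sin(a);Ry=np.array([[c,0,n],[0,1,0],[-n,0,c]])
        V.append(proj(w,(np.array([[-96,0,60]])/1e3-[0,0,.03])@(Rz(y)@Ry@UP).T+e-[0,0,.001])[0,1])
    print('edge',r,'tilt',np.interp(-r,-np.array(V),A) if V[0]>V[-1] else None)
E
python3 -c "
from h import *;tilt()"
```

```text
22.75 [0.57861247 0.18152137 0.16030901] [-3.14135311e+00 -5.06905666e-04  3.13923509e+00] 0.04928878997954783 [-0.2 -0.2 -6.1]
edge 194 tilt 0.06650211883615818
```

Call:
{"op": "apply_moves", "data": {
  "commands": [
    [[1,0,0,0,0],[1,0,0,0,0],[1,0,0,0,0],[1,0,0,0,0],[1,0,0,0,0]]
  ],
  "force": 8
}}

```text
t: 23.25
eef_pos: [0.5788, 0.1816, 0.1606]
ee_rot: [-3.142, -0.0, 3.139]
force: [0.3, 0.3, -5.3]
width: 0.0502
gripper_force: 8.0
```

Call:
{"op": "apply_moves", "data": {
  "commands": [
    [[1,0,0,0,0],[1,0,0,0,0],[1,0,0,0,0],[1,0,0,0,0]]
  ],
  "force": 54
}}

```text
t: 23.65
eef_pos: [0.5788, 0.1816, 0.1605]
ee_rot: [-3.142, -0.0, 3.139]
force: [-0.4, 0.4, -7.1]
width: 0.0477
gripper_force: 54.0
```

```bash
python3 -c "
from h import *;tilt()"
```

```text
23.7 [0.57882714 0.18162543 0.16057115] [3.14154072e+00 6.87650521e-05 3.13929386e+00] 0.047912110685191335 [-0.4 -0.3 -6.2]
edge 197 tilt 0.04467007017474734
```

Call:
{"op": "apply_moves", "data": {
  "commands": [
    [[1,0,0,-0.03,0],[1,0,0,-0.025,0],[1,0,0,-0.015,0],[1,0,0,-0.005,0],[1,0,0,0,0],[1,0,0,0,0]]
  ]
}}

```text
t: 24.3
eef_pos: [0.5789, 0.1817, 0.1457]
ee_rot: [3.142, 0.0, 3.139]
force: [0.5, 0.6, -6.8]
width: 0.0477
gripper_force: 54.0
```

Call:
{"op": "apply_moves", "data": {
  "commands": [
    [[1,0.008,0,0,0],[1,0.008,0,0,0],[1,0.008,0,0,0],[1,0,0,0,0]]
  ]
}}

```text
t: 24.7
eef_pos: [0.5839, 0.1816, 0.1456]
ee_rot: [3.142, 0.0, 3.139]
force: [1.3, 1.1, -6.3]
width: 0.0481
gripper_force: 54.0
```

Call:
{"op": "apply_moves", "data": {
  "commands": [
    [[1,0.008,0,0,0],[1,0.008,0,0,0],[1,0,0,0,0]]
  ]
}}

```text
t: 25.0
eef_pos: [0.5871, 0.1816, 0.1455]
ee_rot: [-3.142, 0.0, 3.139]
force: [1.0, 0.1, -6.0]
width: 0.0479
gripper_force: 54.0
```

Call:
{"op": "apply_moves", "data": {
  "commands": [
    [[1,0.008,0,0,0],[1,0,0,0,0]]
  ]
}}

```text
t: 25.2
eef_pos: [0.5885, 0.1816, 0.1455]
ee_rot: [-3.142, -0.0, 3.139]
force: [0.5, 0.4, -6.4]
width: 0.0477
gripper_force: 54.0
```

Call:
{"op": "apply_moves", "data": {
  "commands": [
    [[1,0.008,0,0,0],[1,0,0,0,0]]
  ]
}}

```text
t: 25.4
eef_pos: [0.5902, 0.1816, 0.1456]
ee_rot: [3.142, 0.0, 3.139]
force: [1.1, -0.3, -6.2]
width: 0.0477
gripper_force: 54.0
```

Call:
{"op": "apply_moves", "data": {
  "commands": [
    [[1,0.008,0,0,0],[1,0,0,0,0]]
  ]
}}

```text
t: 25.6
eef_pos: [0.5918, 0.1816, 0.1455]
ee_rot: [-3.142, 0.0, 3.139]
force: [-0.1, 0.0, -5.6]
width: 0.0482
gripper_force: 54.0
```

Call:
{"op": "apply_moves", "data": {
  "commands": [
    [[1,0.006,0,0,0],[1,0,0,0,0]]
  ]
}}

```text
t: 25.8
eef_pos: [0.5929, 0.1816, 0.1455]
ee_rot: [3.142, -0.0, 3.139]
force: [-0.8, -0.0, -7.7]
width: 0.0477
gripper_force: 54.0
```

Call:
{"op": "apply_moves", "data": {
  "commands": [
    [[1,0.006,0,0,0],[1,0,0,0,0]]
  ]
}}

```text
t: 26.0
eef_pos: [0.5941, 0.1816, 0.1455]
ee_rot: [-3.142, -0.0, 3.139]
force: [-0.2, -0.6, -5.9]
width: 0.0481
gripper_force: 54.0
```

```bash
python3 - <<'E'
from h import *
tilt();w=load('wrist');s=arm.get_state();e=s['eef_pos']
sc=grab('scene');t=grab('top');u,v=proj(sc,[e-[0,0,.06]])[0].astype(int)
b=cv2.resize(sc['image'][v-60:v+60,u-50:u+50],(400,480),interpolation=cv2.INTER_CUBIC)
cv2.imwrite('pics/s9.png',np.hstack([b,cv2.resize(w['image'][120:420,200:450],(400,480))]))
E
```

```text
26.05 [0.5940005  0.18159845 0.1455343 ] [ 3.14158787e+00 -1.11538428e-04  3.13923138e+00] 0.047919522911324765 [-0.5 -0.7 -6.7]
edge 193 tilt 0.07342308343047044
```

Call:
{"op": "apply_moves", "data": {
  "commands": [
    [[1,0.006,0,0,0],[1,0,0,0,0]]
  ]
}}

```text
t: 26.35
eef_pos: [0.5953, 0.1816, 0.1456]
ee_rot: [-3.142, -0.0, 3.139]
force: [-0.6, 0.6, -6.3]
width: 0.0479
gripper_force: 54.0
```

Call:
{"op": "apply_moves", "data": {
  "commands": [
    [[1,0.006,0,0,0],[1,0,0,0,0]]
  ]
}}

```text
t: 26.55
eef_pos: [0.5965, 0.1816, 0.1455]
ee_rot: [-3.142, -0.0, 3.139]
force: [-0.5, 1.2, -6.4]
width: 0.0478
gripper_force: 54.0
```

```bash
python3 - <<'E'
from h import *
tilt();tilt()
E
```

```text
26.6 [0.59640569 0.18158261 0.14552482] [-3.14155694e+00 -1.24319620e-04  3.13921442e+00] 0.04749692649596143 [-0.9 -0.4 -5.8]
edge 189 tilt 0.10311985047043692
26.65 [0.5963711  0.18157292 0.14551536] [-3.14155569e+00 -1.33463995e-04  3.13916866e+00] 0.04726006450166696 [-0.2 -0.  -5.9]
edge 190 tilt 0.0960177636846693
```

The tilt grows steadily past x≈0.5915, so the heel is touching the bar, which agrees with the measured stop at x=0.6166. With a light grip I'll lower the heel into the corner, then bring the pin back to rotate the bracket upright.

Call:
{"op": "apply_moves", "data": {
  "commands": [
    [[1,0,0,0,0],[1,0,0,0,0],[1,0,0,-0.005,0],[1,0,0,-0.005,0],[1,0,0,0,0],[1,0,0,0,0]]
  ],
  "force": 12
}}

```text
t: 27.25
eef_pos: [0.5964, 0.1816, 0.1436]
ee_rot: [3.142, 0.0, 3.139]
force: [-0.5, 0.3, -4.5]
width: 0.0493
gripper_force: 12.0
```

Call:
{"op": "apply_moves", "data": {
  "commands": [
    [[1,0,0,-0.004,0],[1,0,0,0,0],[1,0,0,0,0]]
  ]
}}

```text
t: 27.55
eef_pos: [0.5967, 0.1816, 0.1434]
ee_rot: [3.141, 0.001, 3.139]
force: [-2.9, -1.1, 1.5]
width: 0.0496
gripper_force: 12.0
```

Call:
{"op": "apply_moves", "data": {
  "commands": [
    [[1,-0.008,0,-0.002,0],[1,-0.008,0,-0.002,0],[1,-0.008,0,-0.002,0],[1,0,0,0,0]]
  ]
}}

```text
t: 27.95
eef_pos: [0.5917, 0.1815, 0.1424]
ee_rot: [3.142, 0.001, 3.14]
force: [-2.5, -3.0, 5.5]
width: 0.0493
gripper_force: 12.0
```

```bash
python3 - <<'E'
from h import *
tilt()
E
```

```text
28.0 [0.59177102 0.18152679 0.14235441] [3.14155199e+00 1.01531440e-03 3.13962337e+00] 0.04922032576340858 [-3.  -1.7  6.1]
edge 196 tilt 0.05184467526148615
```

Call:
{"op": "apply_moves", "data": {
  "commands": [
    [[1,-0.008,0,-0.001,0],[1,-0.008,0,-0.001,0],[1,-0.006,0,-0.001,0],[1,0,0,0,0],[1,0,0,0,0]]
  ]
}}

```text
t: 28.5
eef_pos: [0.588, 0.1816, 0.1417]
ee_rot: [3.141, 0.002, 3.14]
force: [0.9, -3.7, 6.6]
width: 0.0495
gripper_force: 12.0
```

```bash
python3 - <<'E'
from h import *
tilt()
E
```

```text
28.55 [0.58802663 0.18159366 0.1416491 ] [3.14143514e+00 1.72393614e-03 3.13958759e+00] 0.04948133174583996 [ 0.  -4.1  5.9]
edge 200 tilt 0.020599727940027717
```

Call:
{"op": "apply_moves", "data": {
  "commands": [
    [[1,-0.004,0,0,0],[1,0,0,0,0],[1,0,0,0,0]]
  ],
  "force": 6
}}

```text
t: 28.85
eef_pos: [0.5875, 0.1817, 0.1417]
ee_rot: [3.141, 0.002, 3.14]
force: [2.9, -4.2, 5.5]
width: 0.0502
gripper_force: 6.0
```

Call:
{"op": "apply_moves", "data": {
  "commands": [
    [[1,0,0,0,0],[1,0,0,0,0],[1,0,0,0,0]]
  ],
  "force": 3
}}

```text
t: 29.15
eef_pos: [0.5866, 0.1816, 0.141]
ee_rot: [3.142, 0.0, 3.139]
force: [2.6, -4.0, 4.5]
width: 0.0497
gripper_force: 3.0
```

```bash
python3 - <<'E'
from h import *
tilt()
E
```

```text
29.2 [0.58656219 0.18158688 0.14098947] [-3.14157044e+00  2.26623365e-04  3.13930247e+00] 0.050132242914667245 [ 2.2 -4.1  4.5]
edge 202 tilt 0.006672517519087422
```

Call:
{"op": "apply_moves", "data": {
  "commands": [
    [[1,0.002,-0.004,0.004,0],[1,0,0,0,0],[1,0,0,0,0]]
  ]
}}

```text
t: 29.5
eef_pos: [0.5863, 0.181, 0.1411]
ee_rot: [3.141, -0.001, 3.139]
force: [1.2, -0.9, -1.5]
width: 0.05
gripper_force: 3.0
```

```bash
python3 - <<'E'
from h import *
tilt()
E
```

```text
29.55 [0.58630147 0.18099128 0.14111255] [ 3.14150490e+00 -1.08614287e-03  3.13912669e+00] 0.049467923381906524 [ 1.  -0.6 -1.7]
edge 203 tilt 0.0012275094247779495
```

Call:
{"op": "apply_moves", "data": {
  "commands": [
    [[-0.25,0,0,0,0],[-0.25,0,0,0,0],[-0.25,0,0,0,0],[-1,0,0,0,0],[-1,0,0,0,0],[-1,0,0,0,0],[-1,0,0,0,0]]
  ]
}}

```text
t: 30.25
eef_pos: [0.5868, 0.1808, 0.1418]
ee_rot: [3.142, 0.0, 3.139]
force: [0.9, 0.2, 0.4]
width: 0.0813
gripper_force: 0.0
```

Call:
{"op": "apply_moves", "data": {
  "commands": [
    [[-1,0,0,0.05,0],[-1,0,0,0.1,0],[-1,0,0,0.15,0],[-1,0,0,0.1,0],[-1,0,0,0.05,0],[-1,0,0,0,0],[-1,0,0,0,0],[-1,0,0,0,0]]
  ]
}}

```text
t: 31.05
eef_pos: [0.5862, 0.1805, 0.2304]
ee_rot: [-3.141, -0.002, 3.139]
force: [0.7, -0.2, -0.5]
width: 0.0873
gripper_force: 0.0
```

```bash
python3 - <<'E'
from h import *
w=grab('wrist','w10.png');sc=grab('scene');s=arm.get_state();print(s['t'],s['eef_pos'],s['ee_rot'],s['force'])
print(fitup([(w,(200,100,440,318))],[.587,.181,0.],.14))
u,v=proj(sc,[.6,.181,.09])[0].astype(int)
b=cv2.resize(sc['image'][v-60:v+60,u-50:u+50],(400,480),interpolation=cv2.INTER_CUBIC)
cv2.imwrite('pics/s10.png',np.hstack([b,cv2.resize(w['image'][100:400,200:450],(400,480))]))
E
```

```text
31.15 [0.58635129 0.18058267 0.23053506] [-3.14058521e+00 -1.72032461e-03  3.13922390e+00] [0.34317675 0.12869732 0.72627215]
(array([ 0.58737163,  0.18003416, -0.01295006]), np.float64(0.06654956601549211))
```

View pics/s10.png

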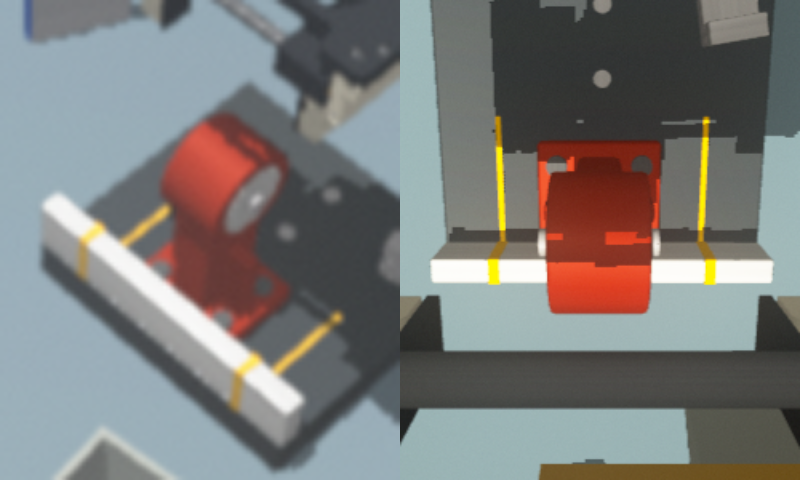

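The bracket stands upright between the yellow lines, with its foot edge at (540–660,141) and the bar edge at row 259. I check the gap to the bar within this single wrist image.

```bash
python3 - <<'E'
from h import *
w=load('wrist');im=w['image'].astype(float)
C=lambda X,Y:((X-400+.5)/1.6-.5+200,(Y+.5)/1.6-.5+100)
g=im.mean(2)
for X in(470,740):
    u=int(C(X,0)[0]); print(u,[int(k) for k in g[240:282,u-2:u+3].mean(1)])
for X in(545,655,):
    u=int(C(X,0)[0]); print('red',u,[int(k) for k in im[182:196,u-1:u+2,2].mean(1)])
for X in(470,740):print('bar edge z.066',ray(w,*C(X,259.5),.066),'foot z.03',ray(w,*C(X,242),.03))
for X in(545,655):print('toe z.044',ray(w,*C(X,141.5),.044))
E
```

```text
243 [130, 130, 131, 126, 71, 70, 71, 70, 69, 71, 73, 96, 120, 118, 118, 116, 118, 118, 119, 122, 121, 131, 219, 249, 253, 252, 252, 252, 251, 251, 251, 252, 252, 252, 251, 250, 224, 179, 179, 178, 178, 179]
412 [112, 113, 112, 99, 69, 69, 68, 69, 69, 69, 71, 83, 118, 117, 116, 116, 116, 117, 120, 120, 118, 126, 175, 239, 250, 250, 250, 250, 249, 249, 249, 249, 250, 251, 251, 250, 241, 178, 177, 178, 177, 178]
red 290 [54, 54, 55, 53, 55, 59, 89, 100, 119, 124, 125, 128, 126, 126]
red 359 [53, 54, 52, 54, 55, 62, 86, 102, 118, 123, 123, 124, 125, 125]
bar edge z.066 [0.6190753  0.10921254 0.066     ] foot z.03 [0.61954084 0.10188156 0.03      ]
bar edge z.066 [0.6194242  0.25805779 0.066     ] foot z.03 [0.61992728 0.2660642  0.03      ]
toe z.044 [0.5570185  0.15028655 0.044     ]
toe z.044 [0.55716651 0.21178849 0.044     ]
```

In this image the toe is at x≈0.5585, which puts the heel at ≈0.6185. The bar face is at ≈0.6193, so the gap is under 1 mm, within the 3 mm limit. Bracket yaw and centring are also within limits, so I hand in.

```bash
python3 -c "
from station import arm
print(arm.job_done())"
```

```text
the job is handed in; nothing more can be done
None
```

The red bracket stands upright and released on the plate, midway between the lines and less than 1 mm from the stop bar by my measurement; the first pin grip slipped on lifting, so I stood it on the bench, re-gripped the pin and eased and re-gripped it plumb in the air (it was already upright by then, so little swing was left), then handed the job in at about 31 s with no verdict shown.

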